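# Key a burnishing wheel onto the spindle and hold it home

## Task

Fit the dark burnishing wheel with the knurled collar to the edge burnisher: slide it upright over the spindle and turn it until its hidden keyways drop over the cross pin. Then press it down against the ejector spring until it sits fully home on the steel seat ring, and finish while still holding it pressed home with the gripper, so that someone else can tighten its grub screw. Leave the pale wheel, the gum bottle, the beeswax and the wooden slicker as they are.

Things in the scene. Friction and masses are not known exactly. Their poses are not given: they have to be found in the camera images.
- dark_wheel: the wheel to fit: dark hardwood disc 64 mm wide, 28 mm high, three grooves; on it a steel collar, knurled band 38 mm wide from 36 to 64 mm height; 66 mm high, 0.17 to 0.34 kg. Origin: centre of underside, z up. Inside, from below: recess 34 mm wide, 10 mm deep, then a blind 20 mm bore to 44 mm, with two keyways 9 mm wide, half a turn apart; hidden, and where they lie round the bore is not given
- dark_wheel_grip (a point): point on the dark wheel's axis 50 mm above its underside, in the knurled band: a good TCP height to grip the collar from above (fingertips then stay above the wood and the 45 mm flange at 28 mm height)
- burnisher: bench edge burnisher, bolted down, unplugged: green cast housing 150 x 122 mm, 55 mm high, on a grey 190 x 150 x 10 mm base; switch and dial on its front. Origin: centre of the underside, z up; the upright spindle stands on this axis
- seat (a point): centre of the steel seat ring round the spindle (54 to 62 mm wide, face 65 mm above the table). The wheel is home when its underside lies on this face, its origin then at this point. A wheel slid over the spindle stops on the cross pin with its underside 14 mm above this point until its keyways lie within about 0.13 rad of the pin; then it can drop. Keyways and pin match every half turn
- spindle_tip (a point): centre of the spindle's tapered end, 38 mm above the seat. The spindle is 18 mm wide; a cross pin 5 mm thick and 30 mm long goes through it, its top 24 mm above the seat, ends out on both sides. The spindle is braked: turning the wheel does not turn it. It stands at a different angle each time, so the pin's direction is not given; it shows only while the spindle is bare
- ejector (a joint): how far the sprung brass ejector washer round the spindle is pressed down, m: 0 = up, 7 mm proud of the seat; 0.007 = level with the seat, wheel home. Its spring pushes up with 6 N at 0 and about 12 N at 0.007, so a wheel that is let go rises again
- pale_wheel: bystander: the other wheel, same make and size as the dark one but of pale wood with two grooves; 66 mm high, origin at the centre of its underside
- edge_gum: bystander: white plastic bottle with red cap, 54 mm wide, 132 mm high, origin at the centre of its underside
- beeswax: bystander: round yellow-brown wax puck, 51 mm wide, 18 mm high, origin at the centre of its underside
- slicker: bystander: turned wooden hand slicker, 114 mm long along its y axis, 25 mm thick, lying; origin under its middle
There are look-alikes about, which are no part of the job. Leave any blue look-alike of the dark_wheel alone.

How it is judged:
On the way, in this order (a step that is already met when the one before it is completed fails the run):
1. the dark wheel is upright over the spindle, its underside less than 20 mm above the seat (horizontal distance between dark_wheel and seat below 0.004 m and angle between dark_wheel's own z axis and vertical below 0.1 rad and z of dark_wheel in the frame of seat below 0.02 m).
2. its keyways have dropped over the cross pin: underside less than 10 mm above the seat (horizontal distance between dark_wheel and seat below 0.004 m and angle between dark_wheel's own z axis and vertical below 0.1 rad and z of dark_wheel in the frame of seat below 0.01 m), for 0.1 s.
At the end, for the whole second after the job is handed in: The dark wheel sits upright on the spindle within 4 mm of its axis, underside within 2 mm of the seat, the ejector pressed down more than 5 mm, still, and the fingers hold it there with more than 4 N of contact; the four bystanders are within 20 mm of where they stood (horizontal distance between dark_wheel and seat below 0.004 m and angle between dark_wheel's own z axis and vertical below 0.1 rad and z of dark_wheel in the frame of seat below 0.002 m and value of joint ejector above 0.005 m and contact force between dark_wheel and the fingers above 4 N and linear speed of dark_wheel below 0.02 m/s and distance of each of pale_wheel, edge_gum, beeswax, slicker from where it was at the start of the episode below 0.02 m); the arm keeps its last pose, push and grip.
It fails at once if a bystander is pushed more than 20 mm or knocked over (distance of any of pale_wheel, edge_gum, beeswax, slicker from where it was at the start of the episode above 0.02 m or angle between any of edge_gum, pale_wheel's own z axis and vertical above 0.5 rad).
It fails at once if the dark wheel is tipped over (angle between dark_wheel's own z axis and vertical above 0.7 rad).
It also fails if it takes over 61 s, if anything falls off the work surface, if the arm or the gripper's body presses on something with over 40 N, if the wrist force passes 120 N, or if a joint passes its speed limit or range.

## Robot

A 7-joint arm with a two-finger parallel gripper is mounted at the origin on a cart in front of the work surface, level with it; the furniture and walls round the work are solid. World frame = base frame: x ahead of the robot, y to its left, z up, the work surface at z = 0. Lengths are in m, angles in rad, forces in N, time in s.
With the tool pointing down it reaches from about 0.425 to 0.875 m from the base axis. Payload 4.7 kg.
Tool frame: the origin (TCP) lies between the finger pads, 19 mm behind the fingertips; this is the grasp point; z points along the fingers, y is the line along which they close (so a half turn about z gives the same grasp; the last joint's range is limited). The gripper opens to 87 mm and grips with 3 to 60 N. Pads are 19 mm wide; open, the fingers measure 117 mm over their backs; the gripper's body (75 mm by 190 mm) begins 51 mm behind the grasp point.
Start: joints at [0.014, 0.321, -0.07, 1.45, 0.023, 1.371, -0.057], TCP at [0.65, -0, 0.241] pointing down, gripper open.
Joint ranges: [-2.86, 2.86], [-0.3, 2.09], [-1.38, 1.24], [0.06, 2.45], [-1.56, 4.7], [0.09, 2.05], [-2.69, 2.69]. Speed limits (rad/s): [2.57, 2.57, 3.14, 3.14, 3.14, 3.14, 3.14].

## Interface

Orientations are given as a rotation vector (axis times angle).
In Python, from bench import ctrl gives the robot as it stands.
- The arm moves only by the tool step_arm, never from a script. Its argument "commands" is a list of rows, each an object with "travel": the shift along the tool's x, y, z in m, a list of three; "turn": the turn, a rotation vector about the tool's x, y, z in degrees, a list of three. A call has 1 to 5 rows; each row is the pose to reach, as a shift and turn from the pose commanded when the call began, along the tool's axes at that moment; what a row does not reach only later rows make up. A row lasts 1/10 s, in which the tool goes at most 50 mm and 8.59 degrees, less where a joint would pass 70% of its speed; a pose out of reach is approached as far as the arm can. A call with a gripper value outside its range is refused whole. "gripper" is the opening, from 0 (shut) to 1 (fully open), set as the call begins (left out, the last holds). The fingers move at their own pace and stop on an object; "force" is the grip in N (left out, the last holds). Time passes only in rows, so rows that repeat a pose let the fingers close. It gives the time, the measured TCP pose, the force, the opening and the grip force at its end, in the units of the state.
- ctrl.get_state(): the state, without advancing time (a new reading comes with each control period).
- ctrl.get_image(name): name is "scene" or "side" or "wrist"; returns the picture (400x640x3 uint8, red, green, blue); there is no depth.
- ctrl.camera_model(name): a dict with "fx", "fy", "cx", "cy" (pixels), "k1" (the pictures are not rectified: a ray, as slopes to the right and down, at radius r is drawn at 1 + k1 r^2 times it, then the intrinsics apply), "R" (3x3) and "t" (3): a world point X has camera coordinates R X + t; the wrist camera has in their place "T_tool_cam" (4x4, takes a point from camera to tool coordinates, whose origin is the TCP and whose axes are the flange's). Camera axes: x right, y down, z forward; pixel columns grow to the right and rows downward; lengths in m; the calibration is good to about 2 mm. A picture is of the moment at which its call begins: read the wrist's pose just before it. camera_model takes no time and is no camera call.
- ctrl.close_job(): hands the job in; it is judged then, once.
The state is a dict: "time": time; "joint_positions": joint angles; "qd": joint speeds; "joint_torque": joint torques, N m; "position": TCP position; "tool_rot": TCP orientation; "ft_force": force on the tool from outside, world axes, zero at the start; "torque": the same for the moment, N m; "grip_width": opening from 0.0 (shut) to 1.0 (fully open); "grip_force": force on a finger pad.
Only numpy, scipy, OpenCV 4.12 (cv2) and the standard library are available. Lean on these libraries where they do the work, as an engineer would, in place of code of your own. Each camera call takes 0.05 s, during which the arm holds its last target. There are 200 camera calls.

## Working session

There is one attempt and no reset: what is moved stays moved. The work goes in short steps, Python scripts to look and compute and a tool call to move; the robot and the scene stay as the last step left them, time stands still between calls to the robot, and variables do not carry over. Pictures are saved under pics/ and viewed, at most 10 in all, crops included, and the job is handed in when it is done.

Besides the shell and the picture viewer there is one more tool, called after "Request:" by a JSON object that holds its "name" and its "arguments", one argument or row to a line. step_arm: Moves the arm, as the interface text tells. Its arguments: {"type":"object","properties":{"commands":{"type":"array"},"gripper":{"type":"number"},"force":{"type":"number"}},"required":["commands"]}

```bash
mkdir -p pics; ls; cat > h.py <<'E'
import numpy as np, cv2
from scipy.spatial.transform import Rotation as Ro
from bench import ctrl
def model(n,st=None):
    m=ctrl.camera_model(n); K=np.array([[m['fx'],0,m['cx']],[0,m['fy'],m['cy']],[0,0,1.]])
    if 'R' in m: R=np.array(m['R']); t=np.array(m['t'])
    else:
        T=np.array(m['T_tool_cam']); W=np.eye(4); W[:3,:3]=Ro.from_rotvec(st['tool_rot']).as_matrix(); W[:3,3]=st['position']
        C=np.linalg.inv(W@T); R=C[:3,:3]; t=C[:3,3]
    return K,np.array([m['k1'],0,0,0.]),R,t
def ray(M,uv):
    K,d,R,t=M; p=cv2.undistortPoints(np.array(uv,float).reshape(-1,1,2),K,d).reshape(-1,2)
    return -R.T@t,(np.c_[p,np.ones(len(p))])@R
def plane(M,uv,z):
    o,d=ray(M,uv); return o+d*((z-o[2])/d[:,2])[:,None]
def proj(M,X):
    K,d,R,t=M; return cv2.projectPoints(np.array(X,float).reshape(-1,1,3),cv2.Rodrigues(R)[0],t,K,d)[0].reshape(-1,2)
def cross(M1,a,M2,b):
    o1,d1=ray(M1,a);o2,d2=ray(M2,b);d1=d1[0];d2=d2[0]
    s=np.linalg.lstsq(np.c_[d1,-d2],o2-o1,rcond=None)[0];p,q=o1+s[0]*d1,o2+s[1]*d2
    return (p+q)/2,np.linalg.norm(p-q)
def shot(n,name):
    st=ctrl.get_state(); im=cv2.cvtColor(ctrl.get_image(n),cv2.COLOR_RGB2BGR); cv2.imwrite(f'pics/{name}.png',im); return im,model(n,st)
E
python3 - <<'E'
from h import *
a=[shot(n,n+'0') for n in('scene','side','wrist')]
cv2.imwrite('pics/both.png',np.vstack([cv2.resize(x[0],(480,300)) for x in a[:2]]))
for x in a: print(x[1][0][0,0],x[1][1][0],(-x[1][2].T@x[1][3]).round(3),x[1][2][2].round(2))
s=ctrl.get_state();print(s)
import pickle;pickle.dump([(x[1],) for x in a],open('m0.pkl','wb'))
E
```

```text
pics
461.85800084418753 -0.007890845442649109 [0.115 0.764 0.763] [ 0.39 -0.67 -0.63]
376.31271716891325 -0.08588150394359642 [0.179 1.006 0.498] [ 0.32 -0.87 -0.37]
342.7545070313689 -0.0718669417038915 [0.65  0.069 0.384] [-0.   -0.26 -0.97]
{'time': 0.15, 'joint_positions': array([ 0.01407137,  0.32168619, -0.07008475,  1.45139574,  0.02260544,
        1.3708156 , -0.05692382]), 'qd': array([ 0.00172004, -0.00141062, -0.00066112, -0.00222317, -0.00024454,
        0.00161176, -0.00074858]), 'joint_torque': array([ 2.16972071e-04, -4.91794288e+01, -4.04079035e-01, -3.12878716e+01,
       -6.39387709e-02,  4.04033612e-02,  9.90178205e-05]), 'position': array([ 6.49602184e-01, -2.84214690e-05,  2.40390532e-01]), 'tool_rot': array([-2.22069586e+00, -2.22076315e+00,  1.78514806e-03]), 'ft_force': array([0.48667206, 0.0115411 , 0.12311502]), 'torque': array([-0.007906  ,  0.09733379,  0.03778329]), 'grip_force': 0.0, 'grip_width': 0.9972839174349042}
```

View pics/scene0.png

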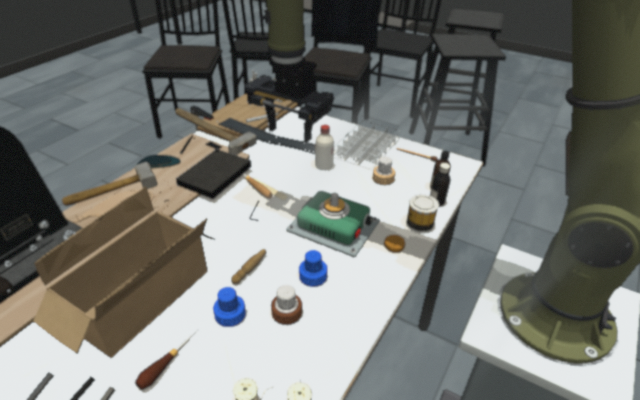

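View pics/side0.png

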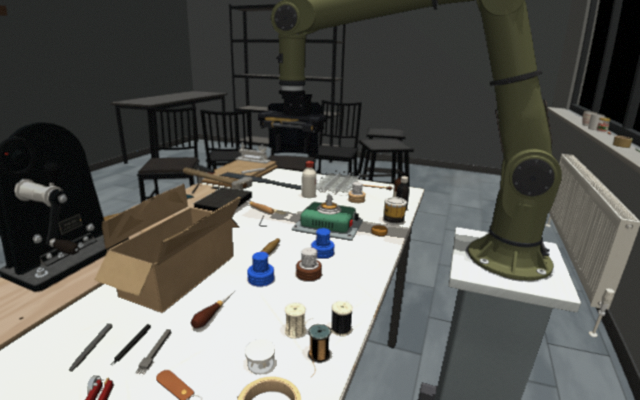

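View pics/wrist0.png

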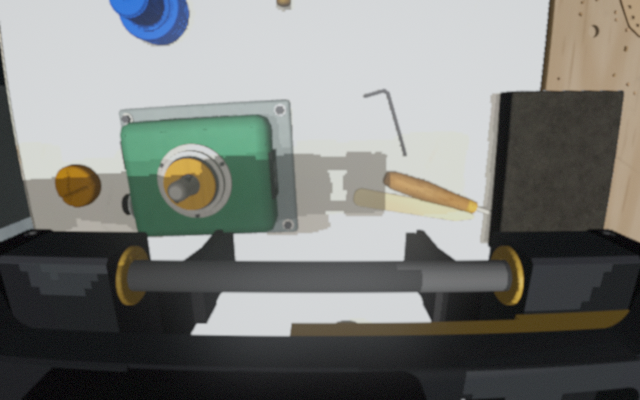

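The scene view shows candidates: the dark-wood wheel with a steel collar at scene (287,303) / side (309,265), blue look-alikes at (314,267) and (229,306), and the pale wheel at (384,171). The one at (287,303) fits, since it is brown-dark wood with a knurled steel collar. The wrist view shows the burnisher's seat ring centred at about (195,181), with the spindle tip at (180,190). Next I'll measure these and make one enlarged crop to confirm.

```bash
python3 - <<'E'
from h import *
import pickle
Ms,Md,Mw=[x[0] for x in pickle.load(open('m0.pkl','rb'))]
s,d,w=[cv2.imread(f'pics/{n}0.png') for n in('scene','side','wrist')]
for n,im,M,box in(('scene',s,Ms,(262,280,310,330)),('side',d,Md,(288,243,330,285))):
    x0,y0,x1,y1=box; c=im[y0:y1,x0:x1].astype(int); g=c[...,2]-c[...,0]
    m=((g>30)&(c[...,2]<170)).astype(np.uint8)
    k,l,st,ce=cv2.connectedComponentsWithStats(m); i=1+st[1:,4].argmax(); b=st[i]
    print(n,'wood bbox',b[0]+x0,b[1]+y0,b[2],b[3],b[4])
    # bottom-left/right extremes: axis u = middle
# triangulate collar tops (visual)
for nm,a,b in(('dark collar top',(287,290),(309,252)),('pale',(384,162),(357,182))):
    print(nm,cross(Ms,a,Md,b))
# seat ring in wrist: bright ring, low saturation
hsv=cv2.cvtColor(w,cv2.COLOR_BGR2HSV); roi=np.zeros(w.shape[:2],np.uint8); cv2.circle(roi,(195,181),44,1,-1)
m=((hsv[...,1]<60)&(hsv[...,2]>90)).astype(np.uint8)*roi
cs,_=cv2.findContours(m,cv2.RETR_EXTERNAL,cv2.CHAIN_APPROX_NONE); c=max(cs,key=cv2.contourArea)
e=cv2.fitEllipse(cv2.convexHull(c)); print('ring',e); 
print(plane(Mw,[e[0]],.065), 'edges',plane(Mw,[(e[0][0]-e[1][0]/2,e[0][1]),(e[0][0]+e[1][0]/2,e[0][1])],.065))
print('tip',plane(Mw,[(180,190)],.103))
A=cv2.resize(w[130:230,140:250],(550,500),interpolation=3); B=cv2.resize(s[270:340,255:335],(240,210),interpolation=3); C=cv2.resize(d[235:295,270:350],(240,180),interpolation=3)
o=np.zeros((500,790,3),np.uint8);o[:,:550]=A;o[:210,550:]=B;o[250:430,550:]=C;cv2.imwrite('pics/crop1.png',o)
E
```

```text
scene wood bbox 272 296 30 27 359
side wood bbox 296 261 25 19 272
dark collar top (array([0.47842454, 0.27288485, 0.05502839]), np.float64(0.0003432976210204646))
pale (array([ 0.49780165, -0.21440355,  0.07936914]), np.float64(0.0040837096100061416))
ring ((194.1031951904297, 180.4468536376953), (72.28062438964844, 78.5259780883789), 131.8251495361328)
[[0.52969262 0.00225775 0.065     ]] edges [[0.49391024 0.00233918 0.065     ]
 [0.56483995 0.00220978 0.065     ]]
tip [[0.53095308 0.00189305 0.103     ]]
```

View pics/crop1.png

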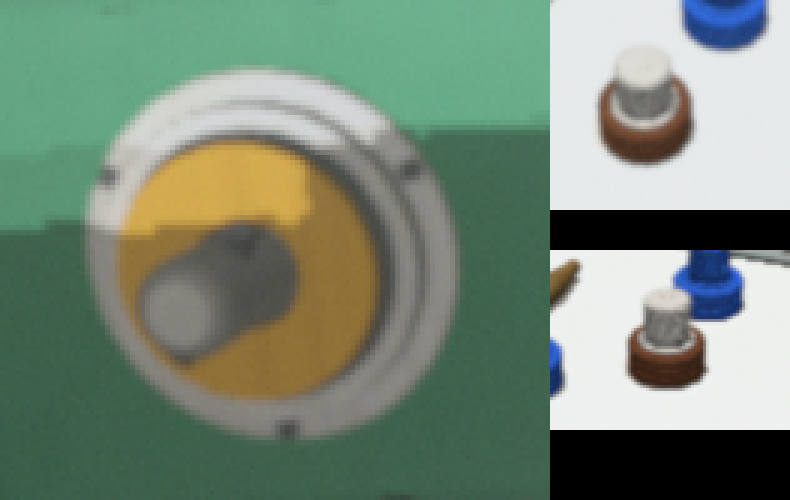

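The crop confirms the brown grooved wood wheel with a knurled steel collar. On the burnisher, the pin ends show at crop (240,238) and (185,358), though the pin's direction isn't needed if I search through half a turn. Next I'll check the neighbours and work out the approach.

```bash
python3 - <<'E'
from h import *
import pickle
Ms,Md,Mw=[x[0] for x in pickle.load(open('m0.pkl','rb'))]
print('dark z.066',plane(Ms,[(286,290.5)],.066),plane(Md,[(308.7,251.5)],.066))
print('wood bottom-mid scene',plane(Ms,[(286.5,303)],.028),plane(Md,[(308.5,265)],.028))
for nm,u,v in(('blueA',(313,255),(322.5,233)),('blueB',(227.5,293),(260,258)),('slicker',(250,265),(270,247))): print(nm,plane(Ms,[u],.06),plane(Md,[v],.06))
E
```

```text
dark z.066 [[0.47354725 0.28258549 0.066     ]] [[0.47275248 0.28904089 0.066     ]]
wood bottom-mid scene [[0.47388871 0.28266995 0.028     ]] [[0.47368449 0.28690601 0.028     ]]
blueA [[0.48315289 0.16690587 0.06      ]] [[0.48187909 0.17342127 0.06      ]]
blueB [[0.57037225 0.3436651  0.06      ]] [[0.56711834 0.35193951 0.06      ]]
slicker [[0.57937034 0.2608365  0.06      ]] [[0.57107088 0.29618813 0.06      ]]
```

Request:
{"name": "step_arm", "arguments": {
  "commands": [
    {"travel": [0.05,-0.04,0],"turn": [0,0,-8]},
    {"travel": [0.1,-0.08,0],"turn": [0,0,-16]},
    {"travel": [0.14,-0.11,0],"turn": [0,0,-24]},
    {"travel": [0.18,-0.14,0],"turn": [0,0,-32]},
    {"travel": [0.2,-0.17,0],"turn": [0,0,-40]}
  ],
  "gripper": 1
}}

```text
time: 0.65
position: [0.4884, 0.1932, 0.241]
tool_rot: [-1.318, -2.852, -0.001]
ft_force: [-0.0, 0.3, -0.1]
grip_width: 1.0
grip_force: 0.0
```

Request:
{"name": "step_arm", "arguments": {
  "commands": [
    {"travel": [0,0,0],"turn": [0,0,0]},
    {"travel": [0,0,0],"turn": [0,0,-8]},
    {"travel": [0,0,0],"turn": [0,0,-16]},
    {"travel": [0,0,0],"turn": [0,0,-25]},
    {"travel": [0,0,0],"turn": [0,0,-25]}
  ]
}}

```text
time: 1.15
position: [0.4899, 0.1906, 0.241]
tool_rot: [-0.68, -3.067, 0.001]
ft_force: [0.5, -0.4, -0.0]
grip_width: 1.003
grip_force: 0.0
```

```bash
python3 - <<'E'
from h import *
w,M=shot('wrist','wrist1'); s=ctrl.get_state(); print(s['position'],Ro.from_rotvec(s['tool_rot']).as_matrix().round(3),s['joint_positions'].round(3))
print('pred',proj(M,[(.4735,.285,.066),(.4735,.285,.028)]))
E
```

```text
[0.48998576 0.19066582 0.24106368] [[-0.905  0.426 -0.   ]
 [ 0.426  0.905 -0.   ]
 [ 0.    -0.    -1.   ]] [-0.135  0.071 -0.3    1.749  0.022  1.325  0.692]
pred [[405.48225722 124.70054099]
 [396.44945452 122.91345267]]
```

View pics/wrist1.png

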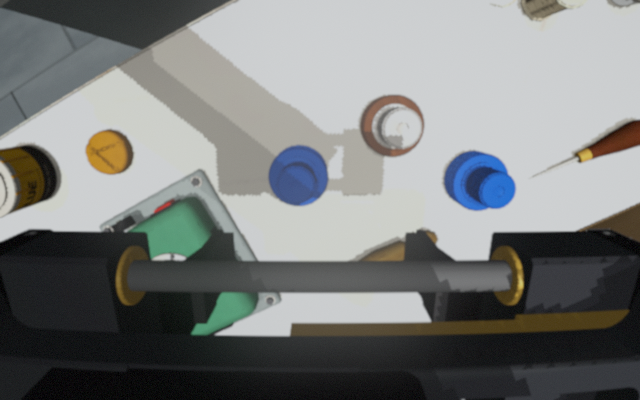

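The wrist view shows the dark wheel with its wood at about (392,125) and its collar top at about (403,127), clear of blue A at (298,175) and blue B at (480,182). Next I'll measure it precisely.

```bash
python3 - <<'E'
from h import *
w=cv2.imread('pics/wrist1.png'); s=ctrl.get_state(); M=model('wrist',s)
c=w.astype(int); m=np.zeros(w.shape[:2],np.uint8); cv2.circle(m,(393,126),45,1,-1)
m*=((c[...,2]-c[...,0]>25)).astype(np.uint8)
cs,_=cv2.findContours(m,cv2.RETR_EXTERNAL,cv2.CHAIN_APPROX_NONE); k=max(cs,key=cv2.contourArea)
e=cv2.fitEllipse(cv2.convexHull(k)); print(e)
for z in(.014,.028): print(z,plane(M,[e[0]],z))
t=plane(M,[(403,127)],.066); print('top',t)
E
```

```text
((392.89111328125, 124.99381256103516), (59.570640563964844, 60.32636642456055), 38.13761901855469)
0.014 [[0.4761498  0.28340744 0.014     ]]
0.028 [[0.47429338 0.28099507 0.028     ]]
top [[0.47485498 0.28225931 0.066     ]]
```

Request:
{"name": "step_arm", "arguments": {
  "commands": [
    {"travel": [0.025,0.037,0.0],"turn": [0,0,0]},
    {"travel": [0.0526,0.0764,0.03],"turn": [0,0,0]},
    {"travel": [0.0526,0.0764,0.07],"turn": [0,0,0]},
    {"travel": [0.0526,0.0764,0.1],"turn": [0,0,0]},
    {"travel": [0.0526,0.0764,0.1],"turn": [0,0,0]}
  ]
}}

```text
time: 1.7
position: [0.4715, 0.2808, 0.1365]
tool_rot: [-0.682, -3.059, 0.01]
ft_force: [-0.8, -0.2, 0.4]
grip_width: 0.998
grip_force: 0.0
```

```bash
python3 - <<'E'
from h import *
w,M=shot('wrist','wrist2'); s=ctrl.get_state(); R=Ro.from_rotvec(s['tool_rot']).as_matrix()
print(s['position'],proj(M,[(.475,.282,.066),(.475,.282,.028)]), 'residual to wheel in tool',R.T@(np.array([.475,.282,.05])-s['position']))
E
```

```text
[0.47330786 0.28154349 0.13944835] [[324.81579368 221.08755647]
 [324.36685744 205.48719533]] residual to wheel in tool [-0.00158204  0.00147283  0.08943941]
```

View pics/wrist2.png

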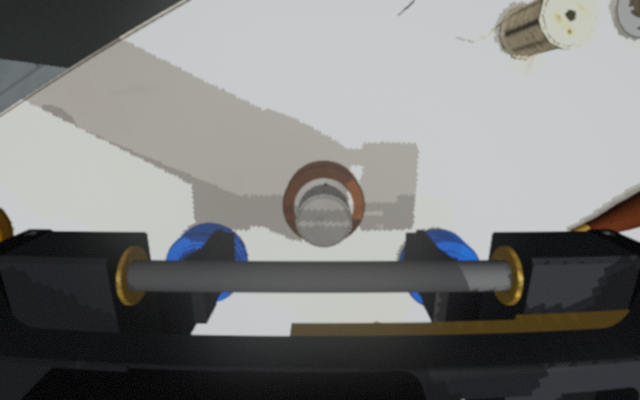

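The wheel sits centred between the fingers, with its collar at (325,220) where predicted. Next I'll lower and grip.

Request:
{"name": "step_arm", "arguments": {
  "commands": [
    {"travel": [0.0,0.0,0.03],"turn": [0,0,0]},
    {"travel": [0,0.0,0.06],"turn": [0,0,0]},
    {"travel": [0,0,0.09],"turn": [0,0,0]},
    {"travel": [0,0,0.09],"turn": [0,0,0]},
    {"travel": [0,0,0.09],"turn": [0,0,0]}
  ]
}}

```text
time: 2.25
position: [0.4758, 0.2829, 0.0532]
tool_rot: [0.682, 3.065, 0.002]
ft_force: [0.5, -0.4, -0.1]
grip_width: 0.996
grip_force: 0.0
```

Request:
{"name": "step_arm", "arguments": {
  "commands": [
    {"travel": [0,0,0],"turn": [0,0,0]},
    {"travel": [0,0,0],"turn": [0,0,0]},
    {"travel": [0,0,0],"turn": [0,0,0]},
    {"travel": [0,0,0],"turn": [0,0,0]},
    {"travel": [0,0,0],"turn": [0,0,0]}
  ],
  "gripper": 0,
  "force": 40
}}

```text
time: 2.75
position: [0.4746, 0.2827, 0.0516]
tool_rot: [0.68, 3.067, 0.0]
ft_force: [-0.8, -0.1, -0.8]
grip_width: 0.63
grip_force: 0.0
```

Request:
{"name": "step_arm", "arguments": {
  "commands": [
    {"travel": [0,0,0],"turn": [0,0,0]},
    {"travel": [0,0,0],"turn": [0,0,0]},
    {"travel": [0,0,0],"turn": [0,0,0]},
    {"travel": [0,0,0],"turn": [0,0,0]}
  ]
}}

```text
time: 3.15
position: [0.4743, 0.2825, 0.0512]
tool_rot: [-0.68, -3.067, 0.001]
ft_force: [-0.5, 0.6, -0.0]
grip_width: 0.422
grip_force: 40.0
```

Request:
{"name": "step_arm", "arguments": {
  "commands": [
    {"travel": [0,0,-0.03],"turn": [0,0,0]},
    {"travel": [0,0,-0.06],"turn": [0,0,0]},
    {"travel": [0,0,-0.1],"turn": [0,0,-4]},
    {"travel": [0,0,-0.14],"turn": [0,0,-12]},
    {"travel": [0,0,-0.15],"turn": [0,0,-20]}
  ],
  "force": 55
}}

```text
time: 3.65
position: [0.4763, 0.2841, 0.206]
tool_rot: [0.128, 3.132, 0.006]
ft_force: [-0.4, 0.9, -2.0]
grip_width: 0.417
grip_force: 55.0
```

Request:
{"name": "step_arm", "arguments": {
  "commands": [
    {"travel": [0,0,0],"turn": [0,0,-8]},
    {"travel": [0,0,0],"turn": [0,0,-16]},
    {"travel": [0,0,0],"turn": [0,0,-20]},
    {"travel": [0,0,0],"turn": [0,0,-20]}
  ]
}}

```text
time: 4.05
position: [0.4741, 0.2823, 0.2007]
tool_rot: [0.41, -3.114, 0.001]
ft_force: [0.2, 0.0, -0.9]
grip_width: 0.42
grip_force: 55.0
```

```bash
cat > rel.py <<'E'
from h import *
import sys
T=np.array([float(x) for x in sys.argv[1:4]])
s=ctrl.get_state(); R=Ro.from_rotvec(s['tool_rot']).as_matrix()
print(s['time'],s['position'].round(4),R.round(3).tolist(),s['joint_positions'].round(3),s['ft_force'].round(1),'tool delta',(R.T@(T-s['position'])).round(4))
E
python3 rel.py .530 .002 .2
```

```text
4.05 [0.4741 0.2823 0.2007] [[-0.966, -0.259, -0.001], [-0.259, 0.966, -0.0], [0.001, -0.0, -1.0]] [-0.185  0.164 -0.44   1.739  0.073  1.255  1.189] [ 0.2  0.  -0.9] tool delta [ 0.0186 -0.2852  0.0008]
```

Request:
{"name": "step_arm", "arguments": {
  "commands": [
    {"travel": [-0.01,-0.045,-0.005],"turn": [0,0,0]},
    {"travel": [-0.022,-0.09,-0.01],"turn": [0,0,0]},
    {"travel": [-0.034,-0.135,-0.02],"turn": [0,0,0]},
    {"travel": [-0.046,-0.18,-0.02],"turn": [0,0,0]},
    {"travel": [-0.058,-0.225,-0.02],"turn": [0,0,0]}
  ]
}}

```text
time: 4.55
position: [0.5894, 0.0786, 0.2214]
tool_rot: [-0.407, 3.115, -0.0]
ft_force: [1.9, 0.5, -2.3]
grip_width: 0.414
grip_force: 55.0
```

Request:
{"name": "step_arm", "arguments": {
  "commands": [
    {"travel": [-0.006,-0.03,0],"turn": [0,0,0]},
    {"travel": [-0.012,-0.058,0],"turn": [0,0,0]},
    {"travel": [-0.012,-0.058,0],"turn": [0,0,0]},
    {"travel": [-0.012,-0.058,0],"turn": [0,0,0]},
    {"travel": [-0.012,-0.058,0],"turn": [0,0,0]}
  ]
}}

```text
time: 5.05
position: [0.6148, 0.0291, 0.221]
tool_rot: [0.412, -3.114, -0.002]
ft_force: [0.8, 0.4, -1.5]
grip_width: 0.416
grip_force: 55.0
```

```bash
python3 rel.py .530 .002 .2; python3 - <<'E'
from h import *
w,M=shot('wrist','wrist3'); import pickle; pickle.dump(M,open('m3.pkl','wb'))
p=proj(M,[(.53,.002,.065),(.53,.002,.103)]); print(p)
u,v=p.mean(0).astype(int); print(u,v)
o=cv2.resize(w[max(0,v-60):v+60,u-80:u+80],(800,600),interpolation=3); cv2.imwrite('pics/crop3.png',o)
E
```

```text
5.05 [0.6148 0.0291 0.221 ] [[-0.966, -0.26, -0.001], [-0.26, 0.966, 0.001], [0.0, 0.001, -1.0]] [ 0.113  0.269 -0.244  1.564  0.065  1.318  1.695] [ 0.8  0.4 -1.5] tool delta [ 0.0889 -0.0041  0.021 ]
[[315.37206258  84.89734206]
 [314.90047712  81.51458529]]
315 83
```

View pics/crop3.png

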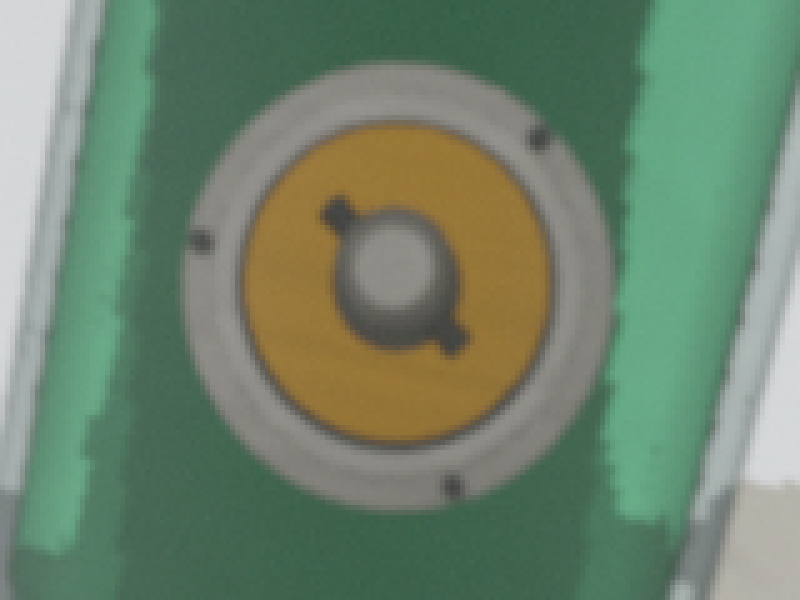

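This is a clear top view. The brass washer is centred at about (314.5,79.6), the spindle tip is at about (314,77), and the pin ends are at crop (337,213) and (455,338).

```bash
python3 - <<'E'
from h import *
import pickle; M=pickle.load(open('m3.pkl','rb')); w=cv2.imread('pics/wrist3.png')
h=cv2.cvtColor(w,cv2.COLOR_BGR2HSV); r=np.zeros(w.shape[:2],np.uint8); cv2.circle(r,(315,80),46,1,-1)
def fit(m):
    cs,_=cv2.findContours(m.astype(np.uint8)*r,cv2.RETR_EXTERNAL,cv2.CHAIN_APPROX_NONE); return cv2.fitEllipse(cv2.convexHull(max(cs,key=cv2.contourArea)))
b=fit((h[...,0]>8)&(h[...,0]<35)&(h[...,1]>110)); print('brass',b,plane(M,[b[0]],.072),'diam',b[1][0]/M[0][0,0]*(-M[2].T@M[3]-[0,0,.072])[2])
g=fit((h[...,1]<70)); print('ring',g,plane(M,[g[0]],.065),plane(M,[g[0]],.055))
print('tip',plane(M,[(235+393/5,23+268/5)],.103))
e=plane(M,[(235+337/5,23+213/5),(235+455/5,23+338/5)],.0865); print('pin',e,np.linalg.norm(e[0]-e[1]),e.mean(0),np.degrees(np.arctan2(*(e[1]-e[0])[1::-1])))
E
```

```text
brass ((313.9671630859375, 79.20021057128906), (60.59410858154297, 63.14219284057617), 179.17372131347656) [[ 5.26365386e-01 -9.43311780e-05  7.20000000e-02]] diam 0.05183251770399743
ring ((314.0129699707031, 79.86161804199219), (88.25880432128906, 91.20552825927734), 178.96673583984375) [[ 5.26365147e-01 -1.49296553e-04  6.50000000e-02]] [[ 5.25660285e-01 -4.71032418e-04  5.50000000e-02]]
tip [[5.2690707e-01 1.9177726e-04 1.0300000e-01]]
pin [[ 0.51995997 -0.01082895  0.0865    ]
 [ 0.53324284  0.01166642  0.0865    ]] 0.02612425008285549 [5.26601409e-01 4.18732681e-04 8.65000000e-02] 59.43937103548756
```

Request:
{"name": "step_arm", "arguments": {
  "commands": [
    {"travel": [0.03,-0.002,0.0],"turn": [0,0,0]},
    {"travel": [0.065,-0.004,0.02],"turn": [0,0,0]},
    {"travel": [0.093,-0.006,0.04],"turn": [0,0,0]},
    {"travel": [0.093,-0.006,0.055],"turn": [0,0,0]},
    {"travel": [0.093,-0.006,0.055],"turn": [0,0,0]}
  ]
}}

```text
time: 5.6
position: [0.5254, -0.0016, 0.1646]
tool_rot: [0.412, -3.112, -0.001]
ft_force: [0.5, 0.3, -2.0]
grip_width: 0.416
grip_force: 55.0
```

Request:
{"name": "step_arm", "arguments": {
  "commands": [
    {"travel": [0,0,0.005],"turn": [0,0,0]},
    {"travel": [0,0,0.01],"turn": [0,0,0]},
    {"travel": [0,0,0.014],"turn": [0,0,0]},
    {"travel": [0,0,0.014],"turn": [0,0,0]},
    {"travel": [0,0,0.014],"turn": [0,0,0]}
  ]
}}

```text
time: 6.1
position: [0.5273, -0.0024, 0.1523]
tool_rot: [-0.41, 3.115, 0.0]
ft_force: [-0.8, -0.0, -1.9]
grip_width: 0.415
grip_force: 55.0
```

```bash
python3 rel.py .5267 -.0008 .144; python3 - <<'E'
from h import *
a=shot('scene','sc4');b=shot('side','sd4')
p=proj(a[1],[(.527,0,.1)])[0].astype(int);q=proj(b[1],[(.527,0,.1)])[0].astype(int);print(p,q)
A=cv2.resize(a[0][p[1]-40:p[1]+40,p[0]-40:p[0]+40],(400,400),interpolation=3);B=cv2.resize(b[0][q[1]-40:q[1]+40,q[0]-40:q[0]+40],(400,400),interpolation=3)
cv2.imwrite('pics/crop4.png',np.hstack([A,B]))
E
```

```text
6.1 [ 0.5273 -0.0024  0.1523] [[-0.966, -0.259, 0.0], [-0.259, 0.966, 0.0], [-0.0, 0.0, -1.0]] [ 0.171  0.136 -0.234  1.861  0.034  1.148  1.759] [-0.8 -0.  -1.9] tool delta [0.0002 0.0017 0.0083]
[334 193] [329 195]
```

View pics/crop4.png

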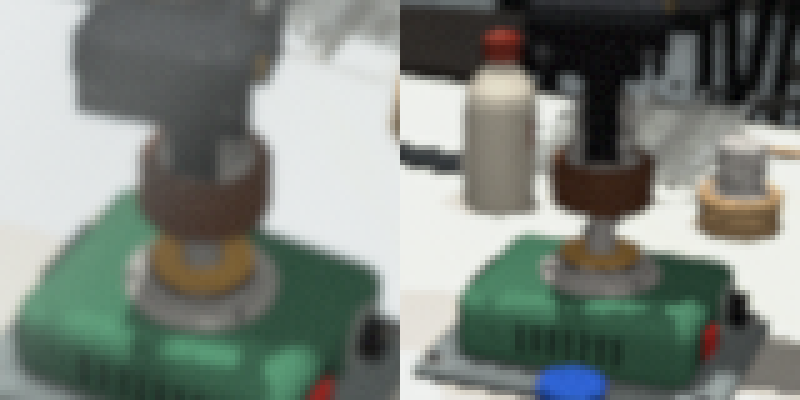

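The wheel hangs over the spindle in both views: wheel u≈205 against spindle 203 in scene, and 603 against 600 in side, so it is about 1 mm off. I'll nudge it and lower.

Request:
{"name": "step_arm", "arguments": {
  "commands": [
    {"travel": [-0.0013,0.0011,0.002],"turn": [0,0,0]},
    {"travel": [-0.0013,0.0011,0.005],"turn": [0,0,0]},
    {"travel": [-0.0013,0.0011,0.008],"turn": [0,0,0]},
    {"travel": [-0.0013,0.0011,0.011],"turn": [0,0,0]},
    {"travel": [-0.0013,0.0011,0.012],"turn": [0,0,0]}
  ]
}}

```text
time: 6.7
position: [0.528, -0.0008, 0.1404]
tool_rot: [0.41, -3.115, -0.001]
ft_force: [-1.7, 0.2, 4.5]
grip_width: 0.419
grip_force: 55.0
```

Request:
{"name": "step_arm", "arguments": {
  "commands": [
    {"travel": [0,0,0],"turn": [0,0,0]},
    {"travel": [0,0,0],"turn": [0,0,0]}
  ]
}}

```text
time: 6.9
position: [0.528, -0.0008, 0.1406]
tool_rot: [-0.41, 3.114, 0.0]
ft_force: [-1.4, 0.0, 2.7]
grip_width: 0.415
grip_force: 55.0
```

Request:
{"name": "step_arm", "arguments": {
  "commands": [
    {"travel": [0.0007,0,0.001],"turn": [0,0,0]},
    {"travel": [0.0007,0,0.003],"turn": [0,0,0]},
    {"travel": [0.0007,0,0.005],"turn": [0,0,0]},
    {"travel": [0.0007,0,0.005],"turn": [0,0,0]}
  ]
}}

```text
time: 7.3
position: [0.5268, -0.0004, 0.1348]
tool_rot: [0.411, -3.114, -0.002]
ft_force: [-1.6, 4.1, 0.7]
grip_width: 0.421
grip_force: 55.0
```

Request:
{"name": "step_arm", "arguments": {
  "commands": [
    {"travel": [0.0003,0.0009,0.001],"turn": [0,0,0]},
    {"travel": [0.0003,0.0009,0.003],"turn": [0,0,0]},
    {"travel": [0.0003,0.0009,0.005],"turn": [0,0,0]},
    {"travel": [0.0003,0.0009,0.006],"turn": [0,0,0]},
    {"travel": [0.0003,0.0009,0.006],"turn": [0,0,0]}
  ]
}}

```text
time: 7.8
position: [0.5268, -0.0003, 0.1297]
tool_rot: [-0.41, 3.115, 0.0]
ft_force: [-3.3, 3.0, 4.1]
grip_width: 0.418
grip_force: 55.0
```

```bash
python3 rel.py .527 0 .130
```

```text
7.8 [ 5.268e-01 -3.000e-04  1.297e-01] [[-0.966, -0.259, -0.0], [-0.259, 0.966, 0.0], [-0.0, 0.0, -1.0]] [ 0.167  0.158 -0.235  1.886  0.041  1.103  1.749] [-3.3  3.   4.1] tool delta [-0.0002  0.0002 -0.0003]
```

Request:
{"name": "step_arm", "arguments": {
  "commands": [
    {"travel": [0,0,0.002],"turn": [0,0,5]},
    {"travel": [0,0,0.002],"turn": [0,0,10]},
    {"travel": [0,0,0.002],"turn": [0,0,15]},
    {"travel": [0,0,0.002],"turn": [0,0,20]},
    {"travel": [0,0,0.002],"turn": [0,0,25]}
  ]
}}

```text
time: 8.3
position: [0.5277, -0.0005, 0.1298]
tool_rot: [0.279, 3.127, -0.0]
ft_force: [-5.4, 1.8, 14.1]
grip_width: 0.415
grip_force: 55.0
```

Request:
{"name": "step_arm", "arguments": {
  "commands": [
    {"travel": [0,0,0],"turn": [0,0,5]},
    {"travel": [0,0,0],"turn": [0,0,10]},
    {"travel": [0,0,0],"turn": [0,0,15]},
    {"travel": [0,0,0],"turn": [0,0,20]},
    {"travel": [0,0,0],"turn": [0,0,25]}
  ]
}}

```text
time: 8.8
position: [0.5277, -0.0009, 0.1297]
tool_rot: [0.949, 2.992, -0.0]
ft_force: [-5.1, 1.8, 13.9]
grip_width: 0.418
grip_force: 55.0
```

Request:
{"name": "step_arm", "arguments": {
  "commands": [
    {"travel": [0.0006,-0.0005,0],"turn": [0,0,5]},
    {"travel": [0.0006,-0.0005,0],"turn": [0,0,10]},
    {"travel": [0.0006,-0.0005,0],"turn": [0,0,15]},
    {"travel": [0.0006,-0.0005,0],"turn": [0,0,20]},
    {"travel": [0.0006,-0.0005,0],"turn": [0,0,25]}
  ]
}}

```text
time: 9.3
position: [0.5272, -0.0008, 0.1298]
tool_rot: [1.574, 2.716, 0.001]
ft_force: [-5.6, 2.5, 13.4]
grip_width: 0.416
grip_force: 55.0
```

Request:
{"name": "step_arm", "arguments": {
  "commands": [
    {"travel": [0,0,0],"turn": [0,0,5]},
    {"travel": [0,0,0],"turn": [0,0,10]},
    {"travel": [0,0,0],"turn": [0,0,15]},
    {"travel": [0,0,0],"turn": [0,0,20]},
    {"travel": [0,0,0],"turn": [0,0,25]}
  ]
}}

```text
time: 9.8
position: [0.5272, -0.0004, 0.1298]
tool_rot: [2.124, 2.311, 0.003]
ft_force: [-4.6, 2.9, 14.0]
grip_width: 0.417
grip_force: 55.0
```

Request:
{"name": "step_arm", "arguments": {
  "commands": [
    {"travel": [0.0003,-0.0005,0],"turn": [0,0,5]},
    {"travel": [0.0003,-0.0005,0],"turn": [0,0,10]},
    {"travel": [0.0003,-0.0005,0],"turn": [0,0,15]},
    {"travel": [0.0003,-0.0005,0],"turn": [0,0,20]},
    {"travel": [0.0003,-0.0005,0],"turn": [0,0,25]}
  ]
}}

```text
time: 10.3
position: [0.5267, -0.0004, 0.1298]
tool_rot: [2.575, 1.797, 0.004]
ft_force: [-4.0, 2.1, 13.7]
grip_width: 0.42
grip_force: 55.0
```

Request:
{"name": "step_arm", "arguments": {
  "commands": [
    {"travel": [0,0,0],"turn": [0,0,5]},
    {"travel": [0,0,0],"turn": [0,0,10]},
    {"travel": [0,0,0],"turn": [0,0,15]},
    {"travel": [0,0,0],"turn": [0,0,20]},
    {"travel": [0,0,0],"turn": [0,0,25]}
  ]
}}

```text
time: 10.8
position: [0.5264, -0.0003, 0.1297]
tool_rot: [2.903, 1.197, 0.003]
ft_force: [-4.7, 2.2, 13.0]
grip_width: 0.417
grip_force: 55.0
```

Request:
{"name": "step_arm", "arguments": {
  "commands": [
    {"travel": [0,0,0],"turn": [0,0,5]},
    {"travel": [0,0,0],"turn": [0,0,10]},
    {"travel": [0,0,0],"turn": [0,0,15]},
    {"travel": [0,0,0],"turn": [0,0,20]},
    {"travel": [0,0,0],"turn": [0,0,25]}
  ]
}}

```text
time: 11.3
position: [0.5256, -0.0003, 0.1269]
tool_rot: [3.095, 0.54, 0.001]
ft_force: [0.7, 2.7, -1.2]
grip_width: 0.417
grip_force: 55.0
```

Request:
{"name": "step_arm", "arguments": {
  "commands": [
    {"travel": [0,0,0],"turn": [0,0,5]},
    {"travel": [0,0,0],"turn": [0,0,10]},
    {"travel": [0,0,0],"turn": [0,0,15]},
    {"travel": [0,0,0],"turn": [0,0,20]},
    {"travel": [0,0,0],"turn": [0,0,25]}
  ]
}}

```text
time: 11.8
position: [0.5245, -0.0002, 0.1271]
tool_rot: [3.137, -0.134, -0.004]
ft_force: [-4.8, 2.6, 2.8]
grip_width: 0.419
grip_force: 55.0
```

```bash
python3 rel.py .527 0 .130; python3 -c "
from h import *
s=ctrl.get_state();print(s['torque'].round(2))
a=shot('scene','sc5');b=shot('side','sd5')
p=proj(a[1],[(.527,0,.1)])[0].astype(int);q=proj(b[1],[(.527,0,.1)])[0].astype(int)
A=cv2.resize(a[0][p[1]-40:p[1]+40,p[0]-40:p[0]+40],(400,400),interpolation=3);B=cv2.resize(b[0][q[1]-40:q[1]+40,q[0]-40:q[0]+40],(400,400),interpolation=3)
cv2.imwrite('pics/crop5.png',np.hstack([A,B]))"
```

```text
11.8 [ 5.245e-01 -2.000e-04  1.271e-01] [[0.996, -0.085, -0.002], [-0.085, -0.996, -0.002], [-0.002, 0.002, -1.0]] [-0.077  0.147  0.028  1.901 -0.003  1.097 -1.704] [-4.8  2.6  2.8] tool delta [ 0.0025 -0.0005 -0.003 ]
[0.66 1.36 1.63]
```

It dropped between 150° and 175°, and the extra turning wound up against the pin. I'll turn back to relax the torque, then lower.

Request:
{"name": "step_arm", "arguments": {
  "commands": [
    {"travel": [0.0003,0,0.002],"turn": [0,0,-3]},
    {"travel": [0.0006,0,0.002],"turn": [0,0,-6]},
    {"travel": [0.001,0,0.003],"turn": [0,0,-8]},
    {"travel": [0.001,0,0.003],"turn": [0,0,-8]}
  ]
}}

```text
time: 12.3
position: [0.5261, -0.0003, 0.1255]
tool_rot: [-3.14, -0.087, 0.001]
ft_force: [-6.0, 2.7, 9.9]
grip_width: 0.419
grip_force: 55.0
```

```bash
python3 rel.py .527 0 .116; python3 -c "
from h import *
print(ctrl.get_state()['torque'].round(2))"
```

```text
12.3 [ 5.261e-01 -3.000e-04  1.255e-01] [[0.998, 0.055, -0.001], [0.055, -0.998, 0.0], [-0.001, -0.0, -1.0]] [-0.066  0.151  0.018  1.899 -0.003  1.092 -1.563] [-6.   2.7  9.9] tool delta [ 0.0009 -0.0003  0.0095]
[0.74 1.69 0.47]
```

View pics/crop5.png

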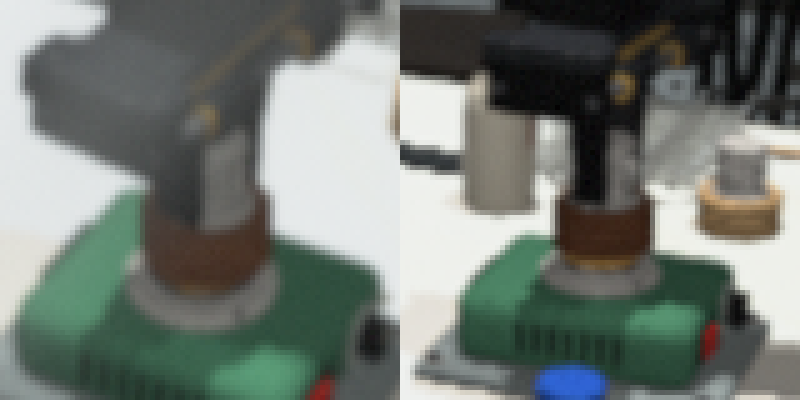

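The crop shows the wheel now down over the pin, just above the brass washer. I'll ease the turn back further and press.

Request:
{"name": "step_arm", "arguments": {
  "commands": [
    {"travel": [0.0,0,0.0],"turn": [0,0,-2]},
    {"travel": [0.0,0,0.001],"turn": [0,0,-4]},
    {"travel": [0.0,0,0.002],"turn": [0,0,-4]},
    {"travel": [0,0,0.003],"turn": [0,0,-4]},
    {"travel": [0,0,0.003],"turn": [0,0,-4]}
  ]
}}

```text
time: 12.8
position: [0.5257, -0.0003, 0.122]
tool_rot: [-3.135, -0.193, 0.003]
ft_force: [-7.7, 3.8, 8.3]
grip_width: 0.42
grip_force: 55.0
```

```bash
python3 rel.py .527 0 .116; python3 -c "
from h import *
print(ctrl.get_state()['torque'].round(2))"
```

```text
12.8 [ 5.257e-01 -3.000e-04  1.220e-01] [[0.992, 0.123, -0.002], [0.123, -0.992, 0.001], [-0.002, -0.001, -1.0]] [-0.061  0.154  0.013  1.903 -0.003  1.086 -1.495] [-7.7  3.8  8.3] tool delta [ 0.0013 -0.0002  0.006 ]
[0.73 1.64 0.08]
```

Request:
{"name": "step_arm", "arguments": {
  "commands": [
    {"travel": [-0.001,-0.0005,0.002],"turn": [0,0,0]},
    {"travel": [-0.001,-0.0005,0.004],"turn": [0,0,0]},
    {"travel": [-0.001,-0.0005,0.006],"turn": [0,0,0]},
    {"travel": [-0.001,-0.0005,0.007],"turn": [0,0,0]},
    {"travel": [-0.001,-0.0005,0.007],"turn": [0,0,0]}
  ],
  "force": 60
}}

```text
time: 13.3
position: [0.5249, -0.0002, 0.1169]
tool_rot: [-3.135, -0.193, 0.002]
ft_force: [-12.0, 1.9, 19.2]
grip_width: 0.419
grip_force: 60.0
```

```bash
python3 rel.py .527 0 .116; python3 -c "
from h import *
print(ctrl.get_state()['torque'].round(2))"
```

```text
13.3 [ 5.249e-01 -2.000e-04  1.169e-01] [[0.992, 0.123, -0.001], [0.123, -0.992, 0.0], [-0.001, -0.0, -1.0]] [-0.062  0.158  0.012  1.91  -0.003  1.075 -1.496] [-12.    1.9  19.2] tool delta [0.0021 0.0001 0.0009]
[0.45 2.55 0.02]
```

Request:
{"name": "step_arm", "arguments": {
  "commands": [
    {"travel": [-0.001,0,0.0005],"turn": [0,0,0]},
    {"travel": [-0.0015,0,0.001],"turn": [0,0,0]},
    {"travel": [-0.0015,0,0.0015],"turn": [0,0,0]},
    {"travel": [-0.0015,0,0.0015],"turn": [0,0,0]}
  ]
}}

```text
time: 13.7
position: [0.5244, -0.0002, 0.1166]
tool_rot: [-3.135, -0.193, -0.002]
ft_force: [-11.3, 2.3, 23.5]
grip_width: 0.417
grip_force: 60.0
```

```bash
python3 rel.py .527 0 .116; python3 -c "
from h import *
print(ctrl.get_state()['torque'].round(2))"
```

```text
13.7 [ 5.244e-01 -2.000e-04  1.166e-01] [[0.992, 0.123, 0.001], [0.123, -0.992, 0.0], [0.001, -0.0, -1.0]] [-0.061  0.155  0.012  1.914 -0.003  1.071 -1.496] [-11.3   2.3  23.5] tool delta [0.0026 0.0001 0.0006]
[0.48 2.61 0.01]
```

Request:
{"name": "step_arm", "arguments": {
  "commands": [
    {"travel": [-0.001,0,0.0005],"turn": [0,0,0]},
    {"travel": [-0.0015,0,0.001],"turn": [0,0,0]},
    {"travel": [-0.0015,0,0.0015],"turn": [0,0,0]},
    {"travel": [-0.0015,0,0.0015],"turn": [0,0,0]},
    {"travel": [-0.0015,0,0.0015],"turn": [0,0,0]}
  ]
}}

```text
time: 14.2
position: [0.5241, -0.0002, 0.1164]
tool_rot: [-3.135, -0.194, -0.007]
ft_force: [-10.5, 3.3, 28.2]
grip_width: 0.417
grip_force: 60.0
```

```bash
python3 rel.py .527 0 .116; python3 -c "
from h import *
print(ctrl.get_state()['torque'].round(2))
a=shot('scene','sc6');b=shot('side','sd6')
p=proj(a[1],[(.527,0,.1)])[0].astype(int);q=proj(b[1],[(.527,0,.1)])[0].astype(int)
A=cv2.resize(a[0][p[1]-40:p[1]+40,p[0]-40:p[0]+40],(400,400),interpolation=3);B=cv2.resize(b[0][q[1]-40:q[1]+40,q[0]-40:q[0]+40],(400,400),interpolation=3)
cv2.imwrite('pics/crop6.png',np.hstack([A,B]))"
```

```text
14.2 [ 5.241e-01 -2.000e-04  1.164e-01] [[0.992, 0.123, 0.004], [0.123, -0.992, 0.001], [0.004, -0.0, -1.0]] [-0.061  0.153  0.012  1.917 -0.003  1.068 -1.495] [-10.5   3.3  28.2] tool delta [0.0029 0.0002 0.0004]
[0.42 2.56 0.01]
```

View pics/crop6.png

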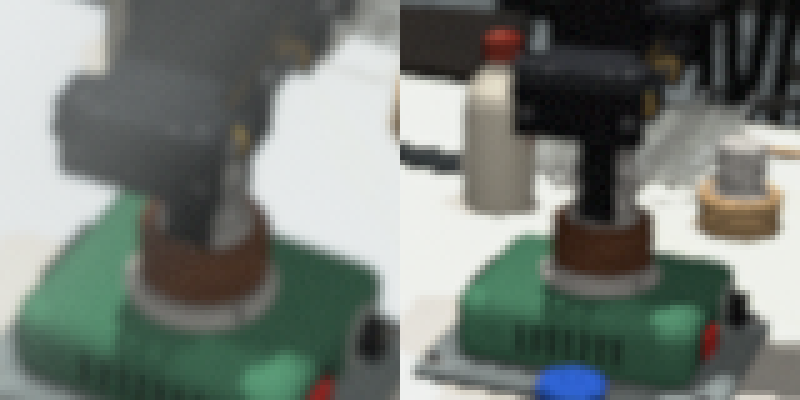

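The final view shows the wheel flat on the steel ring with no brass visible. A further 1.5 mm of commanded press moved it only 0.2 mm, so it is seated. I'll let it settle, then hand in.

Request:
{"name": "step_arm", "arguments": {
  "commands": [
    {"travel": [0,0,0],"turn": [0,0,0]},
    {"travel": [0,0,0],"turn": [0,0,0]},
    {"travel": [0,0,0],"turn": [0,0,0]},
    {"travel": [0,0,0],"turn": [0,0,0]}
  ]
}}

```text
time: 14.7
position: [0.5241, -0.0002, 0.1164]
tool_rot: [-3.135, -0.194, -0.007]
ft_force: [-12.1, 2.7, 28.7]
grip_width: 0.424
grip_force: 60.0
```

```bash
python3 rel.py .527 0 .116; python3 -c "
from h import *
s=ctrl.get_state();print(s['grip_force'],abs(s['qd']).max());print(ctrl.close_job())"
```

```text
14.7 [ 5.241e-01 -2.000e-04  1.164e-01] [[0.992, 0.123, 0.004], [0.123, -0.992, 0.001], [0.004, -0.0, -1.0]] [-0.061  0.153  0.012  1.917 -0.003  1.068 -1.495] [-12.1   2.7  28.7] tool delta [0.0029 0.0002 0.0004]
59.9997135065496 0.001632419007938353
the job is handed in; nothing more can be done
None
```

I keyed the dark wheel onto the cross pin, pressed it home on the seat ring and handed the job in at 14.7 s, still pressed down at about 28 N with a 60 N grip; the hand-in returned no verdict.

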